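# Unlock and open the gun-wash tank

### The job

Open the spray-gun wash tank: its sliding hatch is locked by a loose square bar pushed lengthwise through two staples on the tank's top. First draw the bar right out by its projecting end and lay it flat on the bench, then take it again by its middle (the rest leaves room for fingers only there) and stow it in the wooden bar rest, fully down in both end pockets. Then slide the hatch fully open by its handle; do not drop the bar, and leave the cup, can and bottle where they stand.

Things in the scene. Friction and masses are not known exactly. Their poses are not given: they have to be found in the camera images.
- bar_center (a point): Centre of the loose dark steel lock bar (square tube): 220 mm long, 14 x 14 mm section, about 0.2 kg. Its y axis runs along the length, z is up at the start. At the start it lies in the tank's two staples (3 mm play each side, 5 mm above), its +y end projecting 45 to 57 mm beyond the outer face of the left staple; that end is the only part by which it can be drawn out. Its inner (-y) end must be drawn past that face to be free, about 165 to 175 mm.
- tank: Grey steel wash tank, fixed to the bench, 240 (x) x 200 (y) x 100 mm high, with a drain stub 27 mm long at its rear. Origin: centre of its underside on the bench; x away from the robot (rear), y to the left, z up. The two staples (closed square loops, tops at 137 mm) stand on its top at x = 12 mm, centred at y = -50 and y = 89 mm.
- guide_exit (a point): Middle of the left staple's opening (20 wide x 19 mm high), at the height of the bar's centre (119 mm), on its outer face flush with the tank's left side; axes as the tank's. The bar comes out along +y.
- hatch (a joint): Position of the sliding hatch in m: 0 shut, 0.10 fully open, growing as it slides to the rear (tank +x). Friction about 3 N; it stays where it is left. While the bar is in the staples a lug on the hatch meets it after 2 to 8 mm.
- hatch_grip (a point): Centre of the hatch's bridge handle: a 12 x 12 mm steel bar, 92 mm long along the tank's y, 141 mm above the bench on two posts 80 mm apart; 30 mm clear beneath it. The hatch plate is 115 x 112 mm; its lug, 30 mm high, stands 57 to 65 mm behind the handle's centre. Axes as the tank's; moves with the hatch.
- rest_seat (a point): Where the bar's centre lies when stowed in the wooden bar rest, 45 mm above the bench; x is along the rest, z up. The rest is fixed, 260 x 62 mm, its base plate 8 mm thick. At each end a pocket 55 mm long and 22 mm wide, closed at the outer end and on both sides by walls 68 mm high, open on top; its floor is 38 mm above the bench. Pocket to pocket the inner length is 232 mm, and the 122 mm between the pockets are open for fingers. The bar may lie either way round.
- cup: Bystander: white plastic mixing cup, 76 mm across, 90 mm high. Origin: centre of its underside.
- can: Bystander: plain metal can, 72 mm across, 100 mm high. Origin: centre of its underside.
- bottle: Bystander: white bottle with a cap, 52 mm across, 140 mm high. Origin: centre of its underside.
Mind the look-alikes: they are no part of the job. Of the things that look like the part that bears bar_center, the largest one is meant.

How it is judged:
On the way, in this order (a step that is already met when the one before it is completed fails the run):
1. the bar is drawn wholly out of the staples, the hatch still shut (distance between bar_center and guide_exit above 0.112 m and value of joint hatch below 0.02 m), for 0.1 s.
2. the bar has been laid on the bench and let go (height (world z) of bar_center below 0.012 m and contact force between the fingers and lockbar below 0.3 N), for 0.2 s.
At the end, for the whole second after the job is handed in: The bar lies at rest in both pockets of the bar rest (centre within 12 mm sideways and 5 mm in height of the seat point, lined up within 0.08 rad) and the hatch is open by at least 85 mm of its 100 mm (value of joint hatch above 0.085 m and horizontal distance between bar_center and rest_seat below 0.012 m and z of bar_center in the frame of rest_seat between -0.005 and 0.005 m and angle between the y axis of bar_center and the x axis of rest_seat, either way round below 0.08 rad and linear speed of lockbar below 0.02 m/s); the robot touches nothing.
It fails at once if the bar is dropped: it falls faster than 0.7 m/s (some 25 mm of free fall) out of the fingers (linear speed of lockbar above 0.7 m/s and contact force between the fingers and lockbar below 0.3 N).
It fails at once if the cup is moved by more than 30 mm (distance of cup from where it was at the start of the episode above 0.03 m).
It fails at once if the can is moved by more than 30 mm (distance of can from where it was at the start of the episode above 0.03 m).
It fails at once if the bottle is moved by more than 30 mm (distance of bottle from where it was at the start of the episode above 0.03 m).
It also fails if it takes over 72 s, if anything falls off the work surface, if the arm or the gripper's body presses on something with over 40 N, if the wrist force passes 120 N, or if a joint passes its speed limit or range.

### The arm

A 7-joint arm with a two-finger parallel gripper is mounted at the origin on the work surface. World frame = base frame: x ahead of the robot, y to its left, z up, the work surface at z = 0. Lengths are in m, angles in rad, forces in N, time in s.
With the tool pointing down it reaches from about 0.425 to 0.925 m from the base axis. Payload 6.8 kg.
Tool frame: the origin (TCP) lies on the front face of the gripper's body, between the roots of the fingers; the fingertips stand 73 mm ahead of it and the grasp point (between the pads) lies 54 mm ahead of it (env.nose_length is the distance from the TCP to the fingertips, in m); z points along the fingers, y is the direction in which the jaws open and shut (so a half turn about z gives the same grasp; the last joint's range is limited). The gripper opens to 85 mm and grips with 20 to 120 N. Pads are 22 mm wide; open, the fingers measure 114 mm over their backs; the gripper's body (76 mm by 85 mm) begins 54 mm behind the grasp point. The pads swing forward as they close: fully open they stand 13 mm farther back than shut.
Start: joints at [1.097, 0.477, 0.022, 1.555, -0.011, 1.109, -0.083], TCP at [0.241, -0.63, 0.304] pointing down, gripper open.
Joint ranges: [-2.96, 2.96], [-0.34, 2.1], [-1.41, 1.46], [0.24, 2.44], [-1.37, 4.51], [0.17, 1.92], [-2.96, 2.96]. Speed limits (rad/s): [2.39, 2.39, 3.14, 3.14, 3.14, 3.14, 3.14].

### API

Orientations are given as a unit quaternion [w, x, y, z].
In Python, from cell import env, kin, camera, calibration, job gives the robot as it stands. The module is installed in compiled form; this text tells all that it offers. Calls block until the motion is done:
- env.reach(position, orientation): joint-space move of the TCP to a pose.
- env.movel(position, velocity=0.15, rot=None, stop_force=None): straight line of the TCP; rot=None keeps the orientation; velocity is the mean speed in m/s. With stop_force (N) it stops when the force on the tool has changed by that much, and returns True; else False.
- env.goto_joints(angles): joint-space move.
- env.grip(opening, f_grip=None): finger opening in m; f_grip is the grip in N (None keeps the last); returns when the fingers have stopped.
- env.dwell(seconds).
- kin.inverse_kinematics(position, orientation): joint angles nearest the present ones, or None.
- env.get_state(): the state.
- camera(name): name is "scene" or "top"; returns (picture, depth): 480x640x3 uint8, blue, green, red; 480x640 float32, m along the optical axis (not along the pixel's ray), 0 where there is no reading.
- calibration(name): a dict with "fx", "fy", "cx", "cy" (pixels), "rvec" (rotation vector, rad) and "tvec" (3), from world to camera coordinates, as OpenCV has them. Camera axes: x right, y down, z forward; pixel columns grow to the right and rows downward; lengths in m; the calibration is good to about 2 mm. A picture is of the moment at which its call begins. calibration takes no time and is no camera call.
A pose or a line that the arm cannot do raises env.PlanningError and nothing moves.
- job.job_done(): hands the job in, once; it reports no verdict.
The state is a dict: "time": time; "qpos": joint angles; "joint_velocities": joint speeds; "joint_torque": joint torques, N m; "tcp_pos": TCP position; "orientation": TCP orientation; "force": force on the tool from outside, world axes, zero at the start; "torque": the same for the moment, N m; "opening": finger opening in m.
Only numpy, scipy, OpenCV 4.12 (cv2) and the standard library are available. Lean on these libraries where they do the work, as an engineer would, in place of code of your own. Each camera call takes 0.05 s, during which the arm holds its last target. There are 200 camera calls.

## Working session

There is one attempt and no reset: what is moved stays moved. The work goes in short steps, each a Python script; the robot and the scene stay as the last script left them, time stands still between calls to the robot, and variables do not carry over. Pictures are saved under pics/ and viewed, about 8 in all and at most 12, crops included, and the job is handed in when it is done.

```bash
mkdir -p pics; ls; cat > h.py <<'E'
import numpy as np, cv2
from cell import env, kin, camera, calibration, job
def cal(n):
    c=calibration(n); K=np.array([[c['fx'],0,c['cx']],[0,c['fy'],c['cy']],[0,0,1.]])
    R=cv2.Rodrigues(np.array(c['rvec'],float))[0]; t=np.array(c['tvec'],float).ravel(); return K,R,t
def cloud(n,d):
    K,R,t=cal(n); v,u=np.mgrid[:480,:640]
    p=np.stack([(u-K[0,2])/K[0,0]*d,(v-K[1,2])/K[1,1]*d,d],-1)
    w=(p-t)@R; w[d<=0]=np.nan; return w
def ray(n,u,v,z):
    K,R,t=cal(n); c=-R.T@t; r=R.T@np.linalg.solve(K,[u,v,1.]); return c+r*(z-c[2])/r[2]
E
python3 - <<'E'
from h import *
for n in ("scene","top"):
    p,d=camera(n); cv2.imwrite(f"pics/{n}0.png",p); np.savez(f"{n}0.npz",p=p,d=d)
    K,R,t=cal(n); print(n,K[0,0],-R.T@t,(d>0).mean())
E
```

```text
pics
scene 528.5081192781132 [ 1.34374197 -0.4026193   0.75860961] 0.9960904947916667
top 457.6989036862298 [ 0.4649922  -0.08883247  0.97395086] 0.9960319010416666
```

View pics/top0.png

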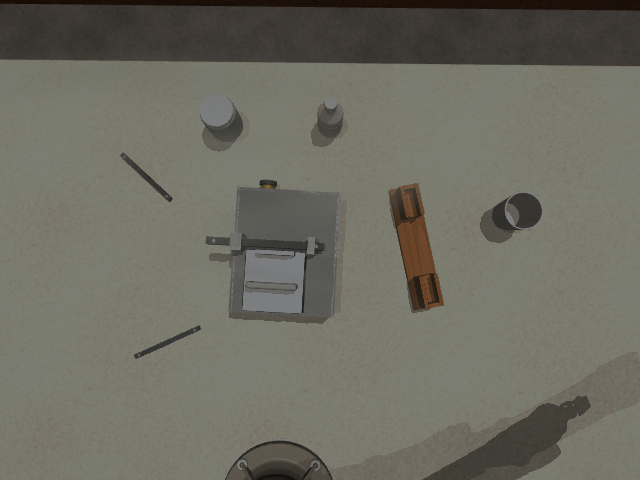

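View pics/scene0.png

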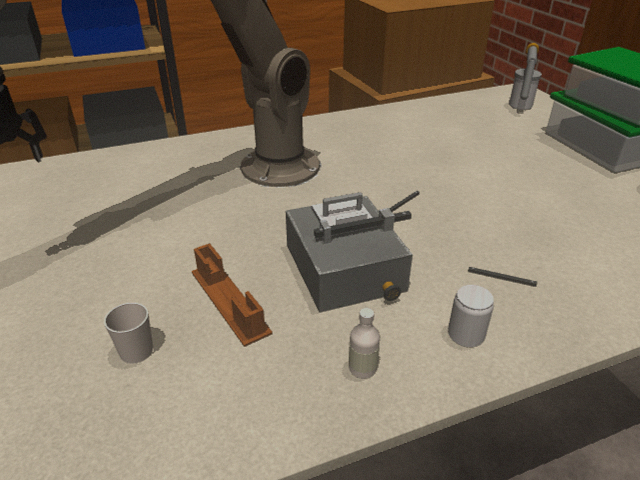

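The top view (up is +x, left is +y) shows:
- the tank at about (285,253), with the bar running from (207,240) to (323,248) and its free end on the left
- the hatch handle at (271,287)
- the bar rest from (405,185) to (428,310)
- the can at (218,115), the bottle at (330,118) and the cup at (517,212)
- two look-alike rods on the bench, at (147,177) and (168,342)

Next I'll get positions from depth.

```bash
cat > m.py <<'E'
from h import *
def rect(P):
    r=cv2.minAreaRect(P[:,:2].astype(np.float32)*1000); return np.round(r[0],1),np.round(r[1],1),round(r[2],2)
def roi(n,W,u0,u1,v0,v1,z0,z1):
    m=np.zeros((480,640),bool); m[v0:v1,u0:u1]=1
    m&=(W[...,2]>z0)&(W[...,2]<z1); return m
z=np.load("top0.npz"); p,d=z['p'],z['d']; W=cloud("top",d)
for nm,a in dict(tanktop=(220,350,180,330,.092,.106),bar=(200,335,225,260,.115,.131),barfree=(200,229,225,260,.11,.135),staples=(200,335,225,262,.1325,.142),handle=(240,305,270,300,.135,.155),
  rest=(380,450,175,320,.004,.012),restwalls=(380,450,175,320,.055,.075),cup=(480,550,180,240,.07,.1),can=(190,250,80,140,.085,.11),bottle=(310,350,85,145,.1,.15),
  ).items():
    m=roi("top",W,*a); P=W[m]
    if len(P)<5: print(nm,len(P)); continue
    lo,hi=np.percentile(P,[1,99],axis=0)
    print(nm,len(P),*rect(P),'z',np.round(np.median(P[:,2])*1000,1))
# colour-contour rays
hsv=cv2.cvtColor(p,cv2.COLOR_BGR2HSV)
m=((hsv[...,0]<15)&(hsv[...,1]>120)).astype(np.uint8); m[:, :370]=0; m[:, 460:]=0; m[:150]=0; m[330:]=0
c=max(cv2.findContours(m,0,2)[0],key=cv2.contourArea); print('rest px',cv2.minAreaRect(c))
print("barend", ray("top",207,240.5,.119), "can-side rods", ray("top",147,177,.005), ray("top",168,342,.005))
S=np.load("scene0.npz"); Ws=cloud("scene",S['d'])
cv2.imwrite("pics/crop.png",cv2.resize(p[170:325,195:450],None,fx=3,fy=3,interpolation=cv2.INTER_CUBIC))
E
python3 m.py
```

```text
tanktop 10891 [503.6 -14.1] [200.6 240.4] 87.31 z 100.4
bar 783 [514.6  21.1] [218.2  35. ] 87.29 z 125.7
barfree 176 [521.3 109.2] [41.5 14. ] 87.61 z 125.7
staples 503 [514.3   6.5] [156.8  35.6] 87.19 z 136.3
handle 338 [439.3   5.4] [90.4 12.1] 87.26 z 146.3
rest 2120 [ 522.7 -282.3] [297.4 143.7] 0.02 z 7.6
restwalls 766 [ 520.1 -282.3] [247.9  39.2] 11.65 z 67.3
cup 489 [ 588.1 -476.7] [74.9 74.2] 66.92 z 85.2
can 1027 [777.  122.9] [68.3 68. ] 80.98 z 99.7
bottle 290 [777.5 -97.9] [37.3 28.3] 88.39 z 130.5
rest px ((416.42633056640625, 250.7753448486328), (116.21314239501953, 30.15774917602539), 77.85572052001953)
barend [0.52129024 0.12951519 0.119     ] can-side rods [0.66394625 0.29103969 0.005     ] [0.3160153  0.23376744 0.005     ]
```

View pics/crop.png

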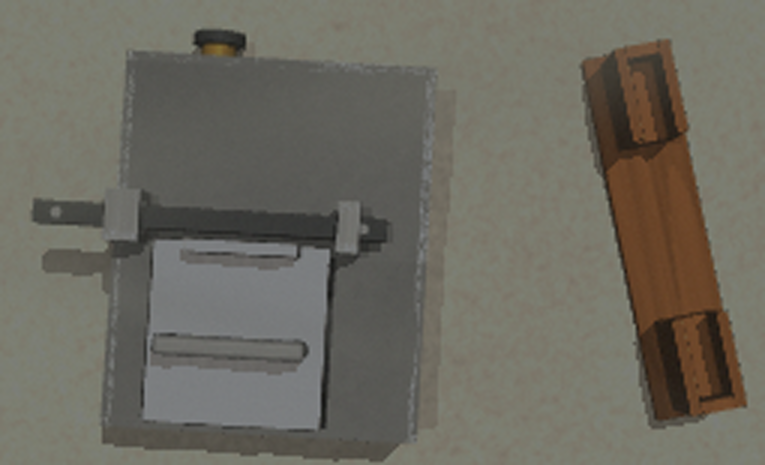

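The crop confirms the layout: bar end at about (35,210), staples at (125,213) and (348,228), handle at (230,348), rest pockets at (650,95) and (705,360). Now I'll grip the projecting end and draw it out.

```bash
cat >> h.py <<'E'
YAW=np.radians(-2.7); TX=np.array([np.cos(YAW),np.sin(YAW),0]); TY=np.array([-np.sin(YAW),np.cos(YAW),0])
def down(jaw):  # jaw axis angle in rad, tool pointing down
    h=(jaw+np.pi/2)/2; return np.array([0,np.cos(h),np.sin(h),0])
def st(tag=''):
    s=env.get_state(); print(tag,'t%.1f'%s['time'],'tcp',np.round(s['tcp_pos'],4),'F',np.round(s['force'],1),'op %.4f'%s['opening'],'q7 %.2f'%s['qpos'][6])
def snap(k):
    for n in ("scene","top"):
        p,d=camera(n); np.savez(f"{n}{k}.npz",p=p,d=d); cv2.imwrite(f"pics/{n}{k}.png",p)
E
python3 - <<'E'
from h import *
s=env.get_state(); print(s['orientation'],env.nose_length)
g=np.array([.5213,.1092,.119])+.004*TY
for a in (YAW,YAW+np.pi):
    print(a,kin.inverse_kinematics(g+[0,0,.15],down(a)), kin.inverse_kinematics(np.array([.52,-.282,.15]),down(np.radians(-78.35)+(a-YAW))))
a=YAW
env.reach(g+[0,0,.16],down(a)); env.grip(.06); st('above')
env.movel(g+[0,0,.064],.12,stop_force=15); st('at')
env.grip(0,60); st('gripped')
snap(1)
E
```

```text
[-8.08630186e-04  9.83313769e-01  1.81915724e-01 -2.16101203e-04] 0.0726
-0.0471238898038469 [ 0.3084629   0.3890191  -0.79046703  1.88892529  0.32674082  0.99695843
 -0.67225896] [ 0.45057425  0.52758188 -0.07723003  1.87810793  0.05776188  0.7380312
 -1.02640712]
3.094468763785946 [ 0.56271601  0.54850913 -1.17849633  1.87559353  0.56851275  1.10824523
  2.26014549] [ 0.8775371   0.615206   -0.65102221  1.8476581   0.48724255  0.84353799
  1.75643736]
above t3.3 tcp [0.5215 0.1131 0.279 ] F [-0.3  0.   0.1] op 0.0599 q7 -0.66
at t4.2 tcp [0.5219 0.1135 0.1836] F [ 0.3 -0.3 -0.1] op 0.0601 q7 -0.77
gripped t4.7 tcp [0.5216 0.1132 0.1835] F [-1.2  0.2  5.7] op 0.0120 q7 -0.77
```

```bash
python3 - <<'E'
from h import *
env.grip(0,110); st()
p=np.array(env.get_state()['tcp_pos']); p[2]+=.001
if env.movel(p+.05*TY,.08,stop_force=25): st('stopped')
else:
    st('50'); print(env.movel(p+.15*TY,.1,stop_force=25)); st('150'); snap(2)
    W=cloud("top",np.load("top2.npz")['d'])
    m=np.zeros((480,640),bool); m[200:270,150:232]=1; m&=(W[...,2]>.10)&(W[...,2]<.135); P=W[m]
    print(np.nanmin(P,0),np.nanmax(P,0))
E
```

```text
t5.0 tcp [0.5217 0.1132 0.1836] F [-2.7 -1.3  7.9] op 0.0110 q7 -0.77
50 t5.8 tcp [0.5239 0.163  0.1843] F [-1.  -0.1 -1.2] op 0.0109 q7 -0.85
False
150 t7.0 tcp [0.5289 0.2622 0.1845] F [-0.8 -0.  -1.4] op 0.0107 q7 -1.01
[0.4685927  0.08173256 0.10087991] [0.53412502 0.23565852 0.13475331]
```

```bash
python3 -c "
import cv2
a=cv2.imread('pics/top2.png')[150:350,80:400];b=cv2.imread('pics/scene2.png')[130:330,270:590]
cv2.imwrite('pics/c2.png',cv2.resize(cv2.vconcat([a,b]),None,fx=1.5,fy=1.5))"
```

```text
(no output)
```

View pics/c2.png

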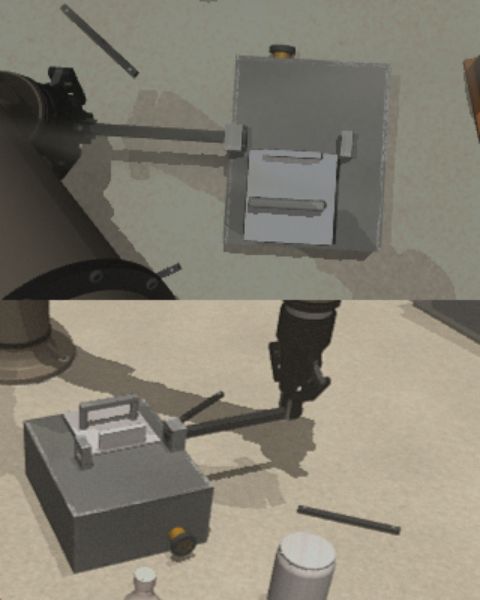

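The bar has slid out to the left and sits level in the fingers. Its inner end is still in the left staple (top half, about (235,137)). I'll draw it free and lay it down.

```bash
python3 - <<'E'
from h import *
p=np.array(env.get_state()['tcp_pos'])
print(env.movel(p+.085*TY,.1,stop_force=25)); env.dwell(.15); st('out')
_,d=camera("top"); W=cloud("top",d)
def bar(z0,z1):
    m=np.zeros((480,640),bool); m[215:260,100:225]=1; m&=(W[...,2]>z0)&(W[...,2]<z1)&(W[...,1]<.29)&(W[...,1]>.09); return W[m]
P=bar(.06,.15); print(len(P),np.polyfit(P[:,1],P[:,2],1),np.polyfit(P[:,1],P[:,0],1),P[:,1].min(),P[:,1].max())
p=np.array(env.get_state()['tcp_pos']); p[2]=.10
env.movel(p,.1,stop_force=12); st('low')
p[2]=.0725; print(env.movel(p,.03,stop_force=8)); st('down')
E
```

```text
False
out t8.2 tcp [0.5333 0.3461 0.1845] F [ 0.3  0.2 -1.2] op 0.0109 q7 -1.11
624 [0.00944026 0.12349411] [0.05144492 0.51613277] 0.14366385412824254 0.289279378704593
low t9.2 tcp [0.5336 0.3467 0.1006] F [-0.2  0.2 -1.7] op 0.0109 q7 -1.18
True
down t10.1 tcp [0.533  0.346  0.0734] F [-1.1 -1.6  6.1] op 0.0106 q7 -1.20
```

```bash
python3 - <<'E'
from h import *
env.grip(.05); env.dwell(.2); st('rel')
p=np.array(env.get_state()['tcp_pos']); p[2]=.16; env.movel(p,.15)
env.reach([.50,.05,.30],down(YAW)); st()
snap(3)
S=np.load("top3.npz"); W=cloud("top",S['d']); im=S['p']
m=((W[...,2]>.007)&(W[...,2]<.03)); m[:215]=0;m[275:]=0;m[:,:100]=0;m[:,232:]=0; m&=W[...,1]>.095
P=W[m]; print(len(P),cv2.minAreaRect(P[:,:2].astype(np.float32)*1000),np.median(P[:,2]))
# rest, wood-coloured points
hsv=cv2.cvtColor(im,cv2.COLOR_BGR2HSV)
w=((hsv[...,0]<15)&(hsv[...,1]>120)); w[:,:370]=0; w[:,460:]=0; w[:150]=0; w[330:]=0
for z0,z1 in((0,.08),(.003,.013),(.06,.075)):
    P=W[w&(W[...,2]>z0)&(W[...,2]<z1)]; print(len(P),cv2.minAreaRect(P[:,:2].astype(np.float32)*1000))
# pocket floors
a=np.radians(11.65); ax=np.array([np.cos(a),np.sin(a)]); c=np.array([.5201,-.2823])
P=W[w]; q=P[:,:2]-c; s=q@ax; l=q@[-ax[1],ax[0]]
for sg in (1,-1):
    k=(np.abs(P[:,2]-.038)<.004)&(s*sg>.05); print('floor',k.sum(),s[k].min(),s[k].max(),l[k].min(),l[k].max())
v=im[200:290,80:300]; cv2.imwrite("pics/c3.png",cv2.resize(v,None,fx=2.5,fy=2.5))
E
```

```text
rel t10.7 tcp [0.5324 0.3454 0.0723] F [ 0.1 -0.1 -1.1] op 0.0502 q7 -1.20
 t12.7 tcp [0.5    0.051  0.2996] F [-0.  -0.3  0.5] op 0.0502 q7 -0.51
0 ((0.0, 0.0), (0.0, 0.0), 0.0) nan
2648 ((509.99853515625, -284.5294494628906), (237.4001007080078, 61.991859436035156), 11.795854568481445)
1874 ((497.73828125, -286.2975158691406), (212.85105895996094, 60.772499084472656), 11.572896003723145)
410 ((509.91595458984375, -284.3948669433594), (225.9733428955078, 38.05103302001953), 11.752665519714355)
floor 126 0.06099466610429555 0.10836025421342999 -0.010027326730130078 0.008062601081787869
floor 216 -0.11623652630981368 -0.061003468022905225 -0.011746291025831105 0.010436797787098542
  return _methods._mean(a, axis=axis, dtype=dtype,
  ret = ret.dtype.type(ret / rcount)
```

View pics/c3.png

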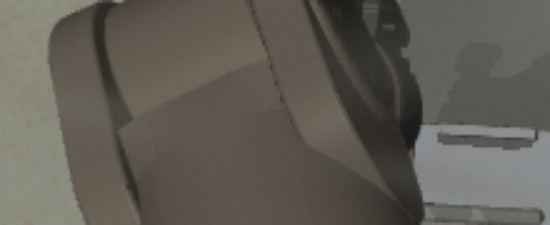

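The arm hides the bar from the top camera, so I'll use the scene image I already took.

```bash
python3 - <<'E'
from h import *
S=np.load("scene3.npz"); W=cloud("scene",S['d']); im=S['p']
m=(im.max(-1)<90)&(W[...,2]>-.01)&(W[...,2]<.03)&(abs(W[...,0]-.53)<.05)&(W[...,1]>.1)&(W[...,1]<.42)
n,l,s,_=cv2.connectedComponentsWithStats(m.astype(np.uint8))
k=1+s[1:,4].argmax(); print(s[k])
P=W[l==k]; print(np.percentile(P,[1,50,99],axis=0)); P=P[P[:,2]>.009]; print(len(P),cv2.minAreaRect(P[:,:2].astype(np.float32)*1000),np.median(P[:,2]))
cv2.imwrite("pics/c4.png",cv2.resize(im[120:320,270:600],None,fx=2,fy=2))
E
```

```text
[411 233  83  24 563]
[[0.52028654 0.15131455 0.00184425]
 [0.53292385 0.2530214  0.01209479]
 [0.54189328 0.36177222 0.01673035]]
396 ((530.5724487304688, 256.1644287109375), (214.2059326171875, 18.885295867919922), 86.57418823242188) 0.01330229745520479
```

View pics/c4.png

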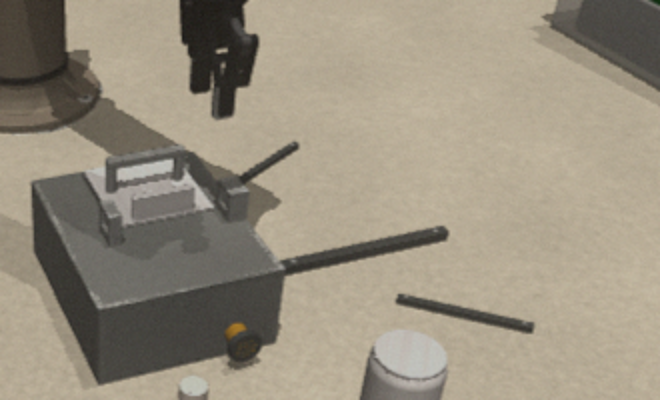

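The bar lies flat on the bench from about (285,267) to (445,233) in the crop, between the two look-alikes, with its centre at about (0.529, 0.2535). Next I'll take it by the middle and stow it.

```bash
python3 - <<'E'
from h import *
c=np.array([.529,.2535,0])
env.reach(c+[0,0,.14],down(YAW)); env.movel(c+[0,0,.074],.08,stop_force=12); st('at')
env.grip(0,100); st('grip')
env.movel(c+[0,0,.30],.15); st('up')
a=np.radians(11.7); s=np.array([.5203,-.2829,0])
# carry clear in a line over the tank, then turn
env.movel([.52,-.05,.32],.2); env.reach(s+[0,0,.20],down(a-np.pi/2)); env.dwell(.2); st('over')
snap(5)
im=np.load("top5.npz")['p']; sc=np.load("scene5.npz")['p']
cv2.imwrite("pics/c5.png",cv2.resize(cv2.hconcat([im[150:340,350:500],sc[170:360,120:320]]),None,fx=2.2,fy=2.2))
E
```

```text
at t14.8 tcp [0.5292 0.2538 0.0744] F [-0.1  0.  -0.3] op 0.0499 q7 -1.15
grip t15.2 tcp [0.5292 0.2537 0.0748] F [-2.  -1.1  5.4] op 0.0107 q7 -1.15
up t16.9 tcp [0.5287 0.2532 0.2991] F [ 0.7 -0.2 -1.9] op 0.0108 q7 -0.93
over t19.8 tcp [ 0.5211 -0.2816  0.2008] F [-1.1  0.6 -2. ] op 0.0111 q7 -1.20
```

View pics/c5.png

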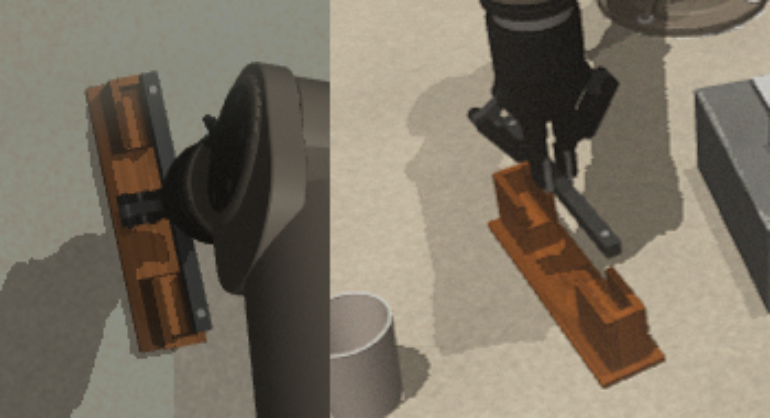

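Top view (left half): both bar ends show clear of the gripper, at (152,85) and (202,320), parallel to the rest. I'll measure the actual bar pose from depth and correct.

```bash
cat > barpose.py <<'E'
from h import *
def barpose(k,z0,z1):
    S=np.load(f"top{k}.npz"); W=cloud("top",S['d']); im=S['p'].astype(int)
    sat=im.max(-1)-im.min(-1)
    m=(W[...,2]>z0)&(W[...,2]<z1)&(sat<25); m[:170]=0; m[330:]=0; m[:,:385]=0; m[:,475:]=0
    a=np.radians(11.7); ax=np.array([np.cos(a),np.sin(a)]); n=np.array([-ax[1],ax[0]]); P=W[m]; q=P[:,:2]-[.5203,-.2829]; s=q@ax; l=q@n
    for sg in (1,-1):
        k=(s*sg>.06)&(s*sg<.125)&(abs(l)<.03); print(sg,k.sum(),'s',s[k].min(),s[k].max(),'l',np.percentile(l[k],[3,50,97]),'z',np.median(P[k,2]))
E
python3 -c "
from barpose import *
barpose(5,.11,.16)"
```

```text
1 255 s 0.06016176074606661 0.11276006363864043 l [-0.00694506  0.00093692  0.00657595] z 0.13934514433130127
-1 232 s -0.10631056159512405 -0.06024332867233647 l [-0.00685693  0.00093415  0.00664451] z 0.1392541786354783
```

```bash
python3 - <<'E'
from h import *
a=np.radians(11.7); s=np.array([.5203,-.2829,0])
p=np.array(env.get_state()['tcp_pos'])-.0032*np.array([np.cos(a),np.sin(a),0])
p[2]=.15; env.movel(p,.1,stop_force=15); st('a')
p[2]=.109; print(env.movel(p,.03,stop_force=8)); st('b')
snap(6)
from barpose import *
barpose(6,.03,.075)
E
```

```text
a t20.5 tcp [ 0.5179 -0.2828  0.1501] F [ 0.1  0.1 -1.7] op 0.0111 q7 -1.24
True
b t21.7 tcp [ 0.5175 -0.2827  0.1128] F [-0.1  0.6  4.9] op 0.0108 q7 -1.26
1 425 s 0.06005507994704359 0.12273984347809161 l [-0.01119505  0.00098148  0.01968858] z 0.0515084625521765
-1 412 s -0.12307135055202545 -0.060175603129210775 l [-0.01102664  0.00126751  0.01996513] z 0.05118416318960605
```

The bar touched down with the TCP at 0.1128, which is the height expected for the pocket floor. I'll release it and open the hatch.

```bash
python3 - <<'E'
from h import *
env.grip(.05); env.dwell(.2)
p=np.array(env.get_state()['tcp_pos']); p[2]=.25; env.movel(p,.12); st('rel')
h=np.array([.4393,.0054,.141])
env.reach(h+[0,0,.16],down(YAW)); env.movel(h+[0,0,.056],.1,stop_force=12); st('at')
env.grip(0,60); st('grip')
p=np.array(env.get_state()['tcp_pos']); print(env.movel(p+.0985*TX,.06,stop_force=35)); env.dwell(.2); st('slid')
env.grip(.045); p=np.array(env.get_state()['tcp_pos']); p[2]=.30; env.movel(p,.12); st('up')
env.reach([.45,.25,.30],down(YAW)); env.dwell(.3); snap(7); st('away')
S=np.load("top7.npz"); W=cloud("top",S['d'])
m=(W[...,2]>.135)&(W[...,2]<.155); m[:150]=0;m[:,:240]=0;m[:,305:]=0;m[330:]=0
n,l,s,c=cv2.connectedComponentsWithStats(m.astype(np.uint8))
for k in range(1,n):
    if s[k,4]>40: print('comp',s[k],cv2.minAreaRect(W[l==k][:,:2].astype(np.float32)*1000))
from barpose import *
barpose(7,.03,.062)
cv2.imwrite("pics/c7.png",cv2.resize(S['p'][150:350,180:480],None,fx=2.6,fy=2.6))
E
```

```text
rel t23.7 tcp [ 0.5162 -0.2824  0.2491] F [-0.2 -0.   0.5] op 0.0501 q7 -1.17
at t26.1 tcp [0.4397 0.0055 0.1975] F [ 0.5 -0.9  0.1] op 0.0503 q7 -0.56
grip t26.5 tcp [0.4395 0.0053 0.1975] F [-2.4 -0.6  6.3] op 0.0108 q7 -0.56
False
slid t28.5 tcp [0.5379 0.0007 0.1975] F [-1.5  0.1  2.9] op 0.0108 q7 -0.56
up t29.9 tcp [5.375e-01 5.000e-04 2.993e-01] F [-0.5 -0.1  0.7] op 0.0450 q7 -0.45
away t31.4 tcp [0.4503 0.2495 0.3   ] F [ 0.8 -0.5  0.1] op 0.0448 q7 -0.98
comp [249 227  51   9 339] ((538.66552734375, 1.7618484497070312), (91.54772186279297, 12.082058906555176), 87.22935485839844)
1 380 s 0.060188927337483135 0.12330382385428089 l [-0.0112486   0.00110127  0.01962341] z 0.050978894810891004
-1 383 s -0.12319044048861365 -0.060020755706779345 l [-0.01094946  0.00141071  0.01996677] z 0.05109478222034804
```

View pics/c7.png

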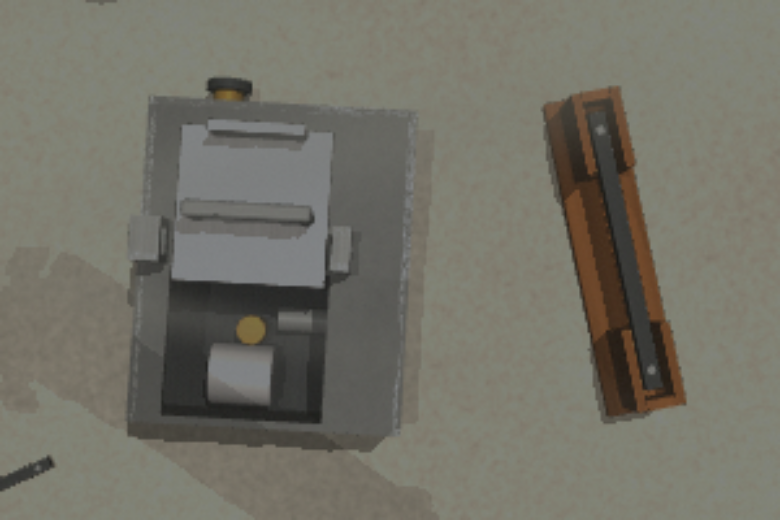

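The bar lies in both pockets, from (598,115) to (655,388). The handle is at (247,212), about 99 mm to the rear of where it was, and the tank interior is open. The arm is clear of everything, so I'm handing in.

```bash
python3 - <<'E'
from h import *
W=cloud("top",np.load("top7.npz")['d']); W0=cloud("top",np.load("top0.npz")['d'])
for n,a in dict(cup=(480,550,180,240,.07,.1),can=(190,250,80,140,.085,.11),bottle=(310,350,85,145,.1,.15)).items():
    f=lambda w:(lambda q:np.nanmean(q[q[:,2]>a[4]],0)[:2])(w[a[2]:a[3],a[0]:a[1]].reshape(-1,3)); print(n,f(W)-f(W0))
job.job_done(); st('done')
E
```

```text
cup [-2.85690194e-04 -9.74834638e-06]
can [-1.68355675e-04  1.53517422e-05]
bottle [-3.85371707e-05  1.77037267e-04]
the job is handed in; nothing more can be done
the job is handed in; nothing more can be done
```

The job is done and handed in at about 31 s of the 72 s allowed; no verdict is reported.

I drew the bar out by its projecting end and laid it flat on the bench. I then took it again by its middle, lowered it into the rest until it touched the pocket floors, and slid the hatch open by its handle.

Last checks:
- **Bar:** it lies in both end pockets and touched down at the height expected for the pocket floor. Its top measured about 51 mm above the bench against 52 mm expected. The final sideways figures included the rest's own walls, so for position and line-up I relied on the pose measured just before lowering and on the last picture, which shows it in line.
- **Hatch:** the handle moved about 99 mm to the rear.
- **Cup, can and bottle:** each is within 0.3 mm of where it stood at the start.
- **Robot:** the arm was clear of everything when I handed in.

One check failed: after the bar was laid down, the arm hid it from the top camera. I took its position from the scene camera and the draw-out measurement instead, and the two agreed to about 3 mm.

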